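# Free two jammed reducers in the feed tray

### The arm

A 7-joint arm with a two-finger parallel gripper is mounted at the origin on a cart in front of the work surface, level with it; the furniture and walls round the work are solid. World frame = base frame: x ahead of the robot, y to its left, z up, the work surface at z = 0. Lengths are in m, angles in rad, forces in N, time in s.
With the tool pointing down it reaches from about 0.375 to 0.925 m from the base axis. Payload 3.1 kg.
Tool frame: the origin (TCP) lies midway between the tips of the shut fingers; the grasp point (between the pads) lies 19 mm behind it (grip_point_offset is the distance from the TCP to the grasp point, in m); z points along the fingers, y is the direction in which the jaws open and shut (so a half turn about z gives the same grasp; the last joint's range is limited). The gripper opens to 85 mm and grips with 20 to 120 N. Pads are 22 mm wide; open, the fingers measure 114 mm over their backs; the gripper's body (76 mm by 85 mm) begins 54 mm behind the grasp point. The pads swing forward as they close: fully open they stand 13 mm farther back than shut.
Start: joints at [1.016, 0.383, 0.044, 1.598, -0.018, 1.161, -0.05], TCP at [0.287, -0.583, 0.231] pointing down, gripper open.
Joint ranges: [-2.61, 2.61], [-0.41, 2.15], [-1.48, 1.57], [0, 2.5], [-1.57, 4.71], [0.05, 1.97], [-2.85, 2.85]. Speed limits (rad/s): [2.79, 2.79, 3.14, 3.14, 3.14, 3.14, 3.14].

### API

Orientations are given as a unit quaternion [w, x, y, z].
In Python, from plant import state, snapshot, camera_model, sign_off, grip_point_offset gives the robot as it stands.
- The arm moves only by the tool move_arm, never from a script. Its argument "commands" is a list of rows, each a list of 7 numbers: the shift along the tool's x, y, z in mm, then the turn, a rotation vector about the tool's x, y, z in degrees, then the closure, from 0 (fully open) to 1 (shut). A call has 1 to 12 rows; each row is the pose to reach, as a shift and turn from the pose commanded when the call began, along the tool's axes at that moment; what a row does not reach only later rows make up. A row lasts 1/8 s, in which the tool goes at most 62.5 mm and 10.7 degrees, less where a joint would pass 70% of its speed; a pose out of reach is approached as far as the arm can. A call with a gripper value outside its range is refused whole. The fingers move at their own pace and stop on an object; the grip force is fixed at half the most. Time passes only in rows, so rows that repeat a pose let the fingers close. It gives the time, the measured TCP pose, the force and the opening at its end, in the units of the state.
- state(): the state, without advancing time (a new reading comes with each control period).
- snapshot(name): name is "scene" or "top" or "wrist"; returns (picture, depth): 420x560x3 uint8, blue, green, red; 420x560 float32, m along the optical axis (not along the pixel's ray), 0 where there is no reading.
- camera_model(name): a dict with "vertical_fov" (degrees; the focal length in pixels is half the picture's height over the tangent of half this angle, whatever the lens; pixels are square), "cx", "cy" (the principal point, pixels), "k1" (the pictures are not rectified: a ray, as slopes to the right and down, at radius r is drawn at 1 + k1 r^2 times it, then the intrinsics apply), "eye" and "orientation" of the camera in the world; the wrist camera has in their place "tool_from_camera" (4x4, takes a point from camera to tool coordinates, whose origin is the TCP and whose axes are the flange's). Camera axes: x right, y down, z forward; pixel columns grow to the right and rows downward; lengths in m; the calibration is good to about 2 mm. A picture is of the moment at which its call begins: read the wrist's pose just before it. camera_model takes no time and is no camera call.
- sign_off(): hands the job in, once; it reports no verdict.
The state is a dict: "time_s": time; "joint_positions": joint angles; "joint_vel": joint speeds; "joint_torque": joint torques, N m; "tcp_pos": TCP position; "orientation": TCP orientation; "force": force on the tool from outside, world axes, zero at the start; "wrist_torque": the same for the moment, N m; "grip_width": finger opening in m.
Only numpy, scipy, OpenCV 4.12 (cv2) and the standard library are available. Lean on these libraries where they do the work, as an engineer would, in place of code of your own. Each camera call takes 0.05 s, during which the arm holds its last target. There are 200 camera calls.

### The job

Two pipe reducers have wedged side by side in the mouth of the blue feed tray: ease the rear one, which is blocking, back and in line behind the other, always sliding them on the tray floor and never lifting them. Then push the pusher forward by its black knob so that both run in single file through the throat into the narrow lane, and keep pushing until the row is felt pressed firmly on the red buffer, the pusher bearing on the row with about 15 N, but never force it (25 N is too much, in a jam too); let go with the pusher left up against the row. Leave the other things on the bench alone.

Things in the scene. Friction and masses are not known exactly. Their poses are not given: they have to be found in the camera images.
- tray: Fixed blue, smooth waxed steel feed tray (sliding friction about 0.3), 385x128 mm. Origin on the bench under the middle of the throat; x axis = feed direction, z up. Floor top 4 mm above the bench; walls 24 mm above the floor, 4 mm thick. Bay (x -235 to -58 mm) 120 mm wide inside; from x = -58 to 0 both walls close in at 30 degrees; lane x 0 to 150 mm, 53 mm wide inside.
- lane (a point): Point on the lane's floor, on the middle line, at tray x = 82 mm, axes as the tray's. A stop (dark block, brass screw) with a red buffer plate closes the lane; the plate's free face is set anywhere from 0 to 30 mm beyond this point, and this is not measured: find it by feel. The buffer gives about 1 mm per 3 N, 9 mm at most.
- pusher: Aluminium slide bar, 100 mm long, 46 mm wide, top 27 mm above the bench, on the tray's middle line. Origin at the foot of its flat front (nose) face, axes as the tray's. The nose travels from tray x = -125 to +30 mm. It drags with about 3 N either way and stays where left; each reducer ahead of it adds 1 to 3 N, more while rubbing in the funnel.
- pusher_knob (a point): Point on the axis of the pusher's upright black round knob (22 mm diameter, 27 to 77 mm above the bench), 59 mm above the bench, 70 mm behind the nose face. Its foot has a 28 mm collar, 3 mm high.
- reducer_1: Grey round steel pipe reducer on its wide end: 48 mm diameter at the foot, tapering to 34 mm at the top, 60 mm high, 0.15 to 0.28 kg. Origin at the centre of its foot. Either may be the rear (blocking) one, with the smaller tray x: it stands on the tray's -y side, the front one on the +y side. Can be pinched near the top, above the walls.
- reducer_2: Grey round steel pipe reducer on its wide end: 48 mm diameter at the foot, tapering to 34 mm at the top, 60 mm high, 0.15 to 0.28 kg. Origin at the centre of its foot. Either may be the rear (blocking) one, with the smaller tray x: it stands on the tray's -y side, the front one on the +y side. Can be pinched near the top, above the walls.
- flux_tin: Bystander: round blue tin, 77 mm diameter, 39 mm high; origin under its centre.
- spray_can: Bystander: green spray can, 65 mm diameter, 196 mm high; origin under its centre.
- tape_measure: Bystander: yellow tape measure, 68x72x34 mm; origin under its centre.
- parts_box: Bystander: white and green carton, 85x115x50 mm; origin under its centre.

How it is judged:
On the way, in this order (a step that is already met when the one before it is completed fails the run):
1. one reducer in line behind the other: within 20 mm of the middle line and over 64 mm before the throat, the front one under 45 mm before it (over 35 mm if the front one is past the throat) (((((x of reducer_1 in the frame of tray above -0.045 m and x of reducer_2 in the frame of tray below -0.064 m) or (x of reducer_1 in the frame of tray above 0 m and x of reducer_2 in the frame of tray below -0.035 m)) and y of reducer_2 in the frame of tray between -0.02 and 0.024 m) or (((x of reducer_2 in the frame of tray above -0.045 m and x of reducer_1 in the frame of tray below -0.064 m) or (x of reducer_2 in the frame of tray above 0 m and x of reducer_1 in the frame of tray below -0.035 m)) and y of reducer_1 in the frame of tray between -0.02 and 0.024 m))), for 0.2 s.
2. both stand in the lane in single file, and the pusher presses the row on the buffer with more than 7 N ((((x of reducer_1 in the frame of tray between 0.045 and 0.125 m and x of reducer_2 in the frame of tray above -0.002 m and y of reducer_1 in the frame of tray between -0.008 and 0.008 m and y of reducer_2 in the frame of tray between -0.008 and 0.008 m and horizontal distance between reducer_1 and reducer_2 below 0.053 m and horizontal distance between pusher and reducer_2 below 0.031 m) and contact force between reducer_1 and tray above 7 N and contact force between pusher and reducer_2 above 7 N) or ((x of reducer_2 in the frame of tray between 0.045 and 0.125 m and x of reducer_1 in the frame of tray above -0.002 m and y of reducer_2 in the frame of tray between -0.008 and 0.008 m and y of reducer_1 in the frame of tray between -0.008 and 0.008 m and horizontal distance between reducer_2 and reducer_1 below 0.053 m and horizontal distance between pusher and reducer_1 below 0.031 m) and contact force between reducer_2 and tray above 7 N and contact force between pusher and reducer_1 above 7 N))), for 0.3 s.
At the end, for the whole second after the job is handed in: Both reducers upright (0.1 rad), at rest, in single file in the lane: front centre 45 to 125 mm past the throat, rear centre past it (2 mm tolerance), both within 8 mm of the middle line, centres under 53 mm apart, pusher nose under 31 mm from the rear centre (((x of reducer_1 in the frame of tray between 0.045 and 0.125 m and x of reducer_2 in the frame of tray above -0.002 m and y of reducer_1 in the frame of tray between -0.008 and 0.008 m and y of reducer_2 in the frame of tray between -0.008 and 0.008 m and horizontal distance between reducer_1 and reducer_2 below 0.053 m and horizontal distance between pusher and reducer_2 below 0.031 m) or (x of reducer_2 in the frame of tray between 0.045 and 0.125 m and x of reducer_1 in the frame of tray above -0.002 m and y of reducer_2 in the frame of tray between -0.008 and 0.008 m and y of reducer_1 in the frame of tray between -0.008 and 0.008 m and horizontal distance between reducer_2 and reducer_1 below 0.053 m and horizontal distance between pusher and reducer_1 below 0.031 m)) and angle between each of reducer_1, reducer_2's own z axis and vertical below 0.1 rad and linear speed of each of reducer_1, reducer_2 below 0.01 m/s); the robot touches nothing.
It fails at once if a reducer is lifted more than 12 mm off the tray floor (z of any of reducer_1, reducer_2 in the frame of tray above 0.016 m).
It fails at once if a reducer is forced: more than 25 N between it and the pusher (contact force between pusher and reducer_1 above 25 N or contact force between pusher and reducer_2 above 25 N).
It fails at once if a bystander is moved more than 20 mm (distance of any of flux_tin, spray_can, tape_measure, parts_box from where it was at the start of the episode above 0.02 m).
It also fails if it takes over 64 s, if anything falls off the work surface, if the arm or the gripper's body presses on something with over 40 N, if the wrist force passes 120 N, or if a joint passes its speed limit or range.

## Working session

There is one attempt and no reset: what is moved stays moved. The work goes in short steps, Python scripts to look and compute and a tool call to move; the robot and the scene stay as the last step left them, time stands still between calls to the robot, and variables do not carry over. Pictures are saved under pics/ and viewed, about 8 in all and at most 12, crops included, and the job is handed in when it is done.

Besides the shell and the picture viewer there is one more tool, called after "Call:" by a JSON object that holds its "op" and its "data". move_arm: Moves the arm, as the interface text tells. Its arguments: {"type":"object","properties":{"commands":{"type":"array","items":{"type":"array","items":{"type":"number"}}}},"required":["commands"]}

```bash
mkdir -p pics; python3 - <<'E'
from plant import *
import cv2, numpy as np
s=state();print(s)
print(grip_point_offset)
for n in("scene","top"):
    p,d=snapshot(n);cv2.imwrite(f"pics/{n}0.png",p);np.save(f"pics/{n}0.npy",d);print(n,camera_model(n))
print(camera_model("wrist"))
E
```

```text
{'time_s': 0.0, 'joint_positions': array([ 1.01618056,  0.38382662,  0.04381799,  1.59959583, -0.01788938,
        1.16117697, -0.04994602]), 'joint_vel': array([ 0.00112582, -0.00111639, -0.00028589,  0.00056953,  0.00010473,
       -0.00204833, -0.00078053]), 'joint_torque': array([-3.57075050e-04, -4.33463538e+01,  1.02454115e+00, -2.49514318e+01,
        1.05185865e-02,  1.13078256e-02, -1.73862865e-06]), 'tcp_pos': array([ 0.28629368, -0.58250109,  0.22988219]), 'orientation': array([-1.25511748e-03,  9.74021359e-01,  2.26452388e-01, -3.65711414e-04]), 'force': array([-0.18442391, -0.62970557, -0.90000491]), 'wrist_torque': array([ 0.03128063, -0.02914367, -0.00727919]), 'grip_width': 0.0853791182451074}
0.0187
scene {'vertical_fov': 44.523266050011074, 'cx': 272.67831943176, 'cy': 211.58736267250617, 'k1': -0.13579303289995573, 'eye': array([-0.54255009, -0.75817948,  0.6537855 ]), 'orientation': array([-0.47670032,  0.74683951, -0.38672982,  0.25578822])}
top {'vertical_fov': 55.278552541604824, 'cx': 283.1799234126372, 'cy': 210.3998641581564, 'k1': -0.10113116686735066, 'eye': array([ 0.3789394 , -0.06132484,  0.95056963]), 'orientation': array([-0.05366582,  0.71351741, -0.69745318,  0.03964782])}
{'vertical_fov': 70.17478167239625, 'cx': 277.71464981081425, 'cy': 207.1553579258519, 'k1': -0.0065370606658106825, 'tool_from_camera': array([[-1.74107079e-03, -9.49286761e-01, -3.14406764e-01,
         8.03046367e-02],
       [ 9.99998457e-01, -1.72576131e-03, -3.27046822e-04,
        -1.47594584e-04],
       [-2.32129813e-04, -3.14406849e-01,  9.49288302e-01,
        -1.43343291e-01],
       [ 0.00000000e+00,  0.00000000e+00,  0.00000000e+00,
         1.00000000e+00]])}
```

View pics/top0.png

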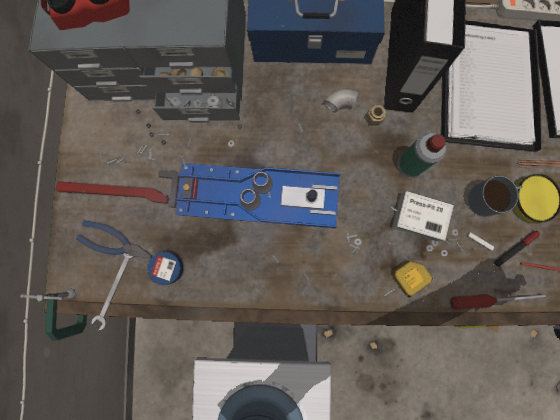

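View pics/scene0.png

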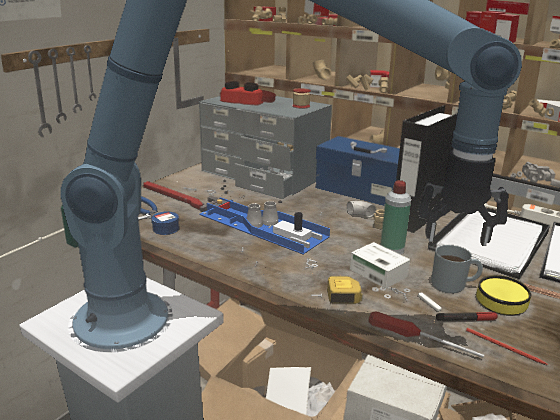

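```bash
cat > h.py <<'E'
import numpy as np, cv2
from scipy.spatial.transform import Rotation as R
from plant import *
def quat(q): return R.from_quat([q[1],q[2],q[3],q[0]])
def K(m):
    f=210/np.tan(np.radians(m["vertical_fov"]/2)); return f,m["cx"],m["cy"],m["k1"]
def pose(m,s=None):
    if "eye" in m: return quat(m["orientation"]).as_matrix(),np.array(m["eye"])
    T=np.eye(4);T[:3,:3]=quat(s["orientation"]).as_matrix();T[:3,3]=s["tcp_pos"];T=T@m["tool_from_camera"];return T[:3,:3],T[:3,3]
def rays(m,uv):
    f,cx,cy,k=K(m); uv=np.atleast_2d(np.float64(uv)); d=(uv-[cx,cy])/f; x=d.copy()
    for _ in range(20): x=d/(1+k*(x**2).sum(1,keepdims=True))
    return np.c_[x,np.ones(len(x))]
def plane(m,uv,z,s=None):
    Rm,e=pose(m,s); r=rays(m,uv)@Rm.T; return e+r*((z-e[2])/r[:,2])[:,None]
def depthpts(m,uv,dep,s=None):
    Rm,e=pose(m,s); return e+(rays(m,uv)*np.asarray(dep)[:,None])@Rm.T
E
python3 - <<'E'
from h import *
p=cv2.imread("pics/top0.png");d=np.load("pics/top0.npy");m=camera_model("top")
hsv=cv2.cvtColor(p,cv2.COLOR_BGR2HSV)
mask=cv2.inRange(hsv,(105,120,50),(125,255,255));roi=np.zeros_like(mask);roi[155:235,170:345]=255;mask&=roi
mask=cv2.morphologyEx(mask,cv2.MORPH_OPEN,np.ones((3,3)))
n,l,st,c=cv2.connectedComponentsWithStats(mask);print(st)
v,u=np.nonzero(mask);P=depthpts(m,np.c_[u,v],d[v,u])
print("z hist",np.histogram(P[:,2],bins=np.arange(-.02,.07,.005)))
for z in(.004,.028):
    Q=plane(m,np.c_[u,v],z);r=cv2.minAreaRect((Q[:,:2]*1000).astype(np.float32));print(z,r,cv2.boxPoints(r))
big=cv2.resize(p[150:240,160:350],None,fx=4,fy=4,interpolation=cv2.INTER_CUBIC);cv2.imwrite("pics/crop0.png",big)
# heights
v,u=np.mgrid[155:235,170:345];v=v.ravel();u=u.ravel();P=depthpts(m,np.c_[u,v],d[v,u])
for lo,hi in((.055,.068),(.07,.085)):
    k=(P[:,2]>lo)&(P[:,2]<hi)
    mk=np.zeros(p.shape[:2],np.uint8);mk[v[k],u[k]]=255
    n,l,st,c=cv2.connectedComponentsWithStats(mk)
    for i in range(1,n):
        if st[i,4]>8:
            w=l[v,u]==i; print(lo,st[i],c[i],P[w].mean(0), (P[w].min(0)+P[w].max(0))/2)
E
```

```text
[[     0      0    560    420 229545]
 [   181    164     78     17    806]
 [   178    169    161     58   4415]
 [   256    176     10      9     74]
 [   180    181      3      5     15]
 [   324    190     14     21    259]
 [   243    192     11     10     86]]
z hist (array([   0,    0,    0,    5, 2481, 2628,   43,   40,   55,  281,   99,
          0,    0,    0,    0,    0,    0]), array([-2.00000000e-02, -1.50000000e-02, -1.00000000e-02, -5.00000000e-03,
        3.46944695e-18,  5.00000000e-03,  1.00000000e-02,  1.50000000e-02,
        2.00000000e-02,  2.50000000e-02,  3.00000000e-02,  3.50000000e-02,
        4.00000000e-02,  4.50000000e-02,  5.00000000e-02,  5.50000000e-02,
        6.00000000e-02,  6.50000000e-02]))
0.004 ((543.5759887695312, 21.894058227539062), (382.4334716796875, 131.411376953125), 87.03634643554688) [[ 468.0718  -165.66978]
 [ 599.30743 -172.46407]
 [ 619.0802   209.4579 ]
 [ 487.84454  216.25218]]
0.028 ((539.4016723632812, 19.784103393554688), (372.737060546875, 128.0795135498047), 87.0363540649414) [[ 465.8119  -163.02415]
 [ 593.7201  -169.64616]
 [ 612.99146  202.59236]
 [ 485.08325  209.21437]]
0.055 [254 172  14   6  32] [259.9375 173.75  ] [0.57914145 0.01236338 0.06353949] [0.57718716 0.01078067 0.06173862]
0.055 [254 178  15   9  41] [261.46341463 183.02439024] [0.5578248  0.00822122 0.06347725] [0.56009348 0.00939373 0.06157221]
0.055 [241 189  15  16  77] [247.71428571 196.23376623] [0.52707896 0.03828062 0.06304453] [0.5271678  0.03762805 0.06100976]
0.07 [308 190  10  10  77] [312.49350649 194.06493506] [ 0.53249064 -0.1064089   0.07745818] [ 0.5323753  -0.10643043  0.0772369 ]
```

View pics/crop0.png

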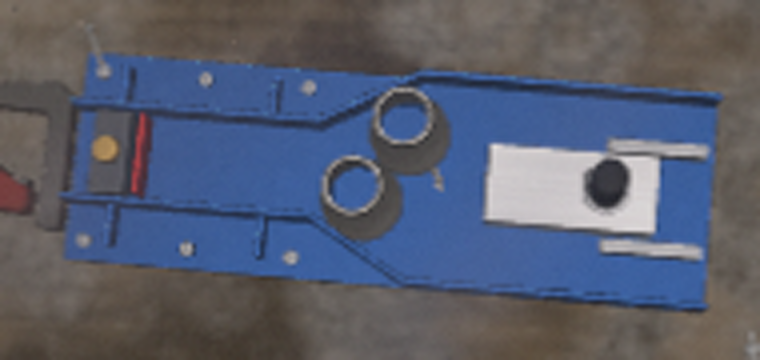

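```bash
cat >> h.py <<'E'
A=np.arctan2(.9987,.0517); TX=np.array([np.cos(A),np.sin(A)]); TY=np.array([-np.sin(A),np.cos(A)]); O=np.array([.5425,.066])
def t2w(x,y): return O+x*TX+y*TY
def w2t(p): return np.array([(np.asarray(p)[...,:2]-O)@TX,(np.asarray(p)[...,:2]-O)@TY]).T
def go(p,jaw,s=None):
    "row for TCP at p (m), jaw axis at world angle jaw (deg), tool down"
    s=s or state(); R0=quat(s["orientation"]); best=None
    for j in (jaw,jaw+180):
        a=np.radians(j); y=np.array([np.cos(a),np.sin(a),0]); z=np.array([0,0,-1.]); T=R.from_matrix(np.c_[np.cross(y,z),y,z])
        rv=np.degrees((R0.inv()*T).as_rotvec()); print("jaw",j,"shift",np.round(R0.inv().apply(np.array(p)-s["tcp_pos"])*1000,1),"turn",np.round(rv,1))
E
python3 -c "
from h import *
print(w2t([[.568,.010],[.527,.038],[.5324,-.1064]]))
go([.568,.010,.2],55.8)"
```

```text
[[-0.05460681 -0.02836099]
 [-0.02876388  0.01403173]
 [-0.17269161  0.00117375]]
jaw 55.8 shift [ 514.2 -407.5   30.9] turn [-1.000e-01 -1.000e-01 -1.196e+02]
jaw 235.8 shift [ 514.2 -407.5   30.9] turn [-0.1  0.1 60.4]
```

Call:
{"op": "move_arm", "data": {"commands": [[43,-34,3,0,0,-10,0],[86,-68,6,0,0,-20,0],[129,-102,9,0,0,-30,0],[172,-136,12,0,0,-40,0],[215,-170,15,0,0,-50,0],[258,-204,18,0,0,-60,0],[301,-238,21,0,0,-70,0],[344,-272,24,0,0,-80,0],[387,-306,27,0,0,-90,0],[430,-340,30,0,0,-100,0],[473,-374,31,0,0,-110,0],[514,-407,31,0,0,-119.6,0]]}}

```text
time_s: 1.6
tcp_pos: [0.5686, 0.0102, 0.1997]
orientation: [-0.0, 0.292, 0.957, -0.0]
force: [0.0, 0.2, -0.4]
grip_width: 0.0853
```

```bash
python3 - <<'E'
from h import *
s=state();print(s["time_s"],s["tcp_pos"],s["orientation"],s["force"],s["joint_positions"])
go([.568,.010,.2],55.8)
p,d=snapshot("wrist");s2=state();print(s2["tcp_pos"]-s["tcp_pos"])
cv2.imwrite("pics/w0.png",p);np.save("pics/w0.npy",d)
import pickle;pickle.dump(s,open("pics/w0.pkl","wb"))
E
```

```text
1.6 [0.56857625 0.01017285 0.19974988] [-3.72598160e-04  2.91597540e-01  9.56541010e-01 -1.77756115e-04] [ 0.03070159  0.20749826 -0.37955038] [ 0.41370523  0.32164634 -0.5938249   1.8031787   0.20209716  1.07841062
  0.72634282]
jaw 55.8 shift [ 0.4 -0.5 -0.2] turn [-0.  -0.   0.3]
jaw 235.8 shift [ 0.4 -0.5 -0.2] turn [ 1.000e-01 -1.000e-01 -1.797e+02]
[0.00244678 0.01035071 0.00095313]
```

View pics/w0.png

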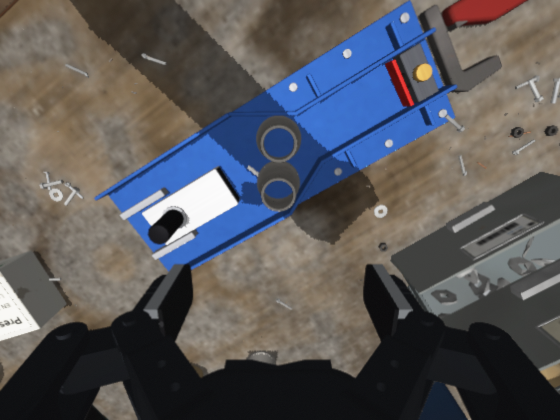

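Call:
{"op": "move_arm", "data": {"commands": [[0,0,0,0,0,0,0],[0,0,0,0,0,0,0],[0,0,0,0,0,0,0],[0,0,0,0,0,0,0]]}}

```text
time_s: 2.15
tcp_pos: [0.5682, 0.0071, 0.2002]
orientation: [0.0, 0.295, 0.955, -0.0]
force: [-0.5, 0.3, -0.7]
grip_width: 0.0852
```

```bash
cat > meas.py <<'E'
from h import *
import sys
def measure(tag):
    s=state();p,d=snapshot("wrist");print("drift",np.round((state()["tcp_pos"]-s["tcp_pos"])*1000,1),s["tcp_pos"],s["force"])
    cv2.imwrite(f"pics/{tag}.png",p);np.save(f"pics/{tag}.npy",d)
    m=camera_model("wrist");v,u=np.mgrid[0:420,0:560];v=v.ravel();u=u.ravel();ok=d[v,u]>0.12;u=u[ok];v=v[ok]
    P=depthpts(m,np.c_[u,v],d[v,u],s);T=w2t(P)
    box=(abs(T[:,1])<.075)&(T[:,0]>-.25)&(T[:,0]<.16)
    for nm,lo,hi,zz in(("ring",.056,.069,.064),("knob",.072,.083,.077)):
        k=box&(P[:,2]>lo)&(P[:,2]<hi);mk=np.zeros(d.shape,np.uint8);mk[v[k],u[k]]=255
        mk=cv2.morphologyEx(mk,cv2.MORPH_CLOSE,np.ones((3,3)))
        c,_=cv2.findContours(mk,cv2.RETR_EXTERNAL,cv2.CHAIN_APPROX_NONE)
        for q in c:
            if cv2.contourArea(q)<80: continue
            W=plane(m,q[:,0,:],zz,s);(cx,cy),r=cv2.minEnclosingCircle((W[:,:2]*1000).astype(np.float32))
            print(nm,"world mm",round(cx,1),round(cy,1),"r",round(r,1),"tray mm",np.round(w2t([cx/1000,cy/1000])*1000,1),"pix",q[:,0].mean(0).round())
    # pusher top (white) front edge; wall tops
    w=cv2.inRange(cv2.cvtColor(p,cv2.COLOR_BGR2HSV),(0,0,190),(180,50,255));w[d==0]=0
    k=box&(w[v,u]>0)&(abs(T[:,1])<.03)&(P[:,2]>.018)&(P[:,2]<.036)
    Q=w2t(plane(m,np.c_[u[k],v[k]],.027,s))*1000
    if k.sum()>50: r=cv2.minAreaRect(Q.astype(np.float32));print("pusher rect tray",r,"nose x",np.percentile(Q[:,0],99.5))
    k=box&(P[:,2]>.0235)&(P[:,2]<.033)&(abs(T[:,1])>.05)&(T[:,0]<-.07)
    Q=w2t(plane(m,np.c_[u[k],v[k]],.028,s))*1000
    for sg in(1,-1):
        q=Q[(Q[:,1]*sg>0)];
        if len(q)>40: f=np.polyfit(q[:,0],q[:,1],1);print("bay wall",sg,"slope deg",np.degrees(f[0]),"y@-150",np.polyval(f,-150),"xmin",q[:,0].min())
    k=box&(P[:,2]>.0235)&(P[:,2]<.033)&(abs(T[:,1])<.04)&(T[:,0]>.02)&(T[:,0]<.08)
    Q=w2t(plane(m,np.c_[u[k],v[k]],.028,s))*1000
    for sg in(1,-1):
        q=Q[(Q[:,1]*sg>0)];
        if len(q)>40: f=np.polyfit(q[:,0],q[:,1],1);print("lane wall",sg,"slope deg",np.degrees(f[0]),"y@50",np.polyval(f,50))
    hs=cv2.cvtColor(p,cv2.COLOR_BGR2HSV);b=cv2.inRange(hs,(100,120,30),(128,255,255))
    k=box&(b[v,u]>0)&(P[:,2]<.012);Q=w2t(plane(m,np.c_[u[k],v[k]],.004,s))*1000
    print("floor x extent",np.percentile(Q[:,0],[.2,99.8]))
if __name__=="__main__": measure(sys.argv[1])
E
python3 meas.py w1
```

```text
drift [0.1 0.3 0.1] [0.56821357 0.00709623 0.2002252 ] [-0.47877401  0.30532938 -0.73155456]
ring world mm 531.3 -102.4 r 10.8 tray mm [-168.8    2.5] pix [170. 223.]
ring world mm 566.4 10.9 r 17.7 tray mm [-53.8 -26.8] pix [281. 192.]
ring world mm 526.9 38.0 r 17.1 tray mm [-28.8  14.2] pix [281. 142.]
knob world mm 531.9 -104.6 r 11.8 tray mm [-171.     1.7] pix [162. 233.]
pusher rect tray ((-163.70838928222656, 0.9087390899658203), (58.60525131225586, 122.23115539550781), 89.88640594482422) nose x -103.1030155557678
bay wall 1 slope deg -0.5500442731971928 y@-150 62.78986714947348 xmin -234.8942377597806
bay wall -1 slope deg -0.6654526721235982 y@-150 -60.371837734835 xmin -200.20083256681696
lane wall 1 slope deg -0.5804736537648721 y@50 27.22847800780415
lane wall -1 slope deg -0.6486497631280851 y@50 -29.3815585466379
floor x extent [-234.61851908  148.22271991]
```

```bash
cat >> h.py <<'E'
A-=np.radians(.61); O=O-.0007*TX-.0005*TY; TX=np.array([np.cos(A),np.sin(A)]); TY=np.array([-np.sin(A),np.cos(A)])
E
python3 -c "
from h import *
print(O,w2t([[.5664,.0109],[.5269,.038]]))
go([.5664,.0109,.1],55.6);go([.5664,.0109,.032],55.6)"
```

```text
[0.54296314 0.06527509] [[-0.05280862 -0.02678034]
 [-0.02822323  0.01433193]]
jaw 55.6 shift [  3.6   1.8 100.3] turn [-0.   0.   0.1]
jaw 235.6 shift [  3.6   1.8 100.3] turn [  -0.    -0.  -179.9]
jaw 55.6 shift [  3.6   1.9 168.3] turn [-0.   0.   0.1]
jaw 235.6 shift [  3.6   1.9 168.3] turn [  -0.    -0.  -179.9]
```

Call:
{"op": "move_arm", "data": {"commands": [[3.6,2,25,0,0,0,0],[3.6,2,50,0,0,0,0],[3.6,2,75,0,0,0,0],[3.6,2,95,0,0,0,0],[3.6,2,100,0,0,0,0],[3.6,2,100,0,0,0,0],[3.6,2,100,0,0,0,0],[3.6,2,100,0,0,0,0]]}}

```text
time_s: 3.2
tcp_pos: [0.5675, 0.0124, 0.1013]
orientation: [0.001, 0.294, 0.956, 0.0]
force: [0.1, 0.4, 0.0]
grip_width: 0.0853
```

```bash
python3 -c "
from h import *
go([.5664,.0109,.032],55.6)"
```

```text
jaw 55.6 shift [ 0.2 -1.9 69.3] turn [0.1 0.1 0.2]
jaw 235.6 shift [ 0.2 -1.9 69.3] turn [-1.000e-01  1.000e-01 -1.798e+02]
```

Call:
{"op": "move_arm", "data": {"commands": [[0,-1,20,0,0,0,0],[0,-1,40,0,0,0,0],[0,-1,55,0,0,0,0],[0,-1,65,0,0,0,0],[0,-1,68,0,0,0,0],[0,-1,68,0,0,0,0],[0,-1,68,0,0,0,0]]}}

```text
time_s: 4.08
tcp_pos: [0.5668, 0.0116, 0.0329]
orientation: [0.001, 0.294, 0.956, 0.0]
force: [-0.7, -0.1, 0.0]
grip_width: 0.0853
```

Call:
{"op": "move_arm", "data": {"commands": [[0,0,0,0,0,0,0.3],[0,0,0,0,0,0,0.5],[0,0,0,0,0,0,0.6],[0,0,0,0,0,0,0.8],[0,0,0,0,0,0,0.8],[0,0,0,0,0,0,0.8]]}}

```text
time_s: 4.82
tcp_pos: [0.5667, 0.0116, 0.0332]
orientation: [0.001, 0.294, 0.956, 0.0]
force: [-2.3, -0.1, 6.1]
grip_width: 0.0389
```

```bash
python3 -c "
from h import *
s=state();print(s['time_s'],s['tcp_pos'],s['force'],s['grip_width'],w2t(s['tcp_pos']))
x,y=t2w(-.079,.006);go([x,y,s['tcp_pos'][2]],55.6)
x,y=t2w(-.079,-.018);go([x,y,s['tcp_pos'][2]],55.6)"
```

```text
4.825 [0.56668724 0.01162886 0.03317636] [-2.29015341 -0.13089889  6.06576707] 0.03889761865955269 [-0.05206327 -0.02702159]
jaw 55.6 shift [ 14.7 -40.   -0. ] turn [0.  0.1 0.2]
jaw 235.6 shift [ 14.7 -40.   -0. ] turn [-1.000e-01  0.000e+00 -1.798e+02]
jaw 55.6 shift [ -6.  -27.8  -0. ] turn [0.  0.1 0.2]
jaw 235.6 shift [ -6.  -27.8  -0. ] turn [-1.000e-01  0.000e+00 -1.798e+02]
```

Call:
{"op": "move_arm", "data": {"commands": [[-1,-4,0,0,0,0,0.8],[-2,-9,0,0,0,0,0.8],[-3,-14,0,0,0,0,0.8],[-4,-19,0,0,0,0,0.8],[-5,-24,0,0,0,0,0.8],[-5.3,-26.5,0,0,0,0,0.8],[0,-30,0,0,0,0,0.8],[5,-33,0,0,0,0,0.8],[10,-36,0,0,0,0,0.8],[15.5,-38.7,0,0,0,0,0.8],[15.5,-38.7,0,0,0,0,0.8],[15.5,-38.7,0,0,0,0,0.8]]}}

```text
time_s: 6.32
tcp_pos: [0.5326, -0.0119, 0.0331]
orientation: [0.001, 0.294, 0.956, 0.0]
force: [1.9, 1.3, 6.3]
grip_width: 0.0388
```

```bash
python3 -c "
from h import *
s=state();print(s['time_s'],s['tcp_pos'],s['force'],s['grip_width'],w2t(s['tcp_pos']))
p,d=snapshot('scene');cv2.imwrite('pics/s1.png',cv2.resize(p[170:270,180:350],None,fx=4,fy=4))"
```

```text
6.325 [ 0.53257475 -0.01194038  0.03311967] [1.94053369 1.29539605 6.32663894] 0.038821370278790644 [-0.07771282  0.00555557]
```

View pics/s1.png

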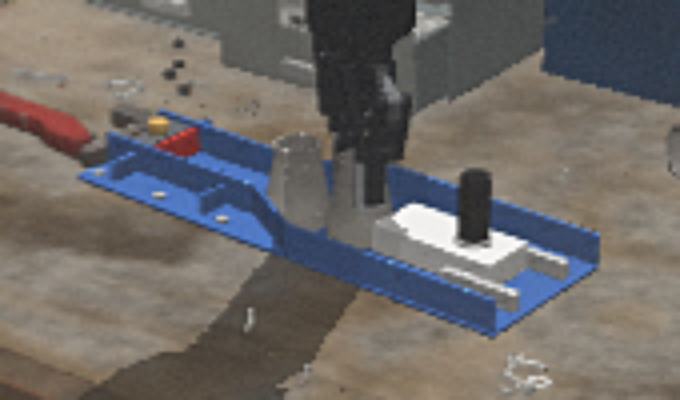

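Call:
{"op": "move_arm", "data": {"commands": [[0,0,0,0,0,0,0.6],[0,0,0,0,0,0,0.45],[0,0,0,0,0,0,0.4],[0,0,0,0,0,0,0.4],[0,0,-15,0,0,0,0.4],[0,0,-40,0,0,0,0.4],[0,0,-80,0,0,0,0.3],[0,0,-120,0,0,0,0],[0,0,-160,0,0,0,0],[0,0,-165,0,0,0,0],[0,0,-165,0,0,0,0],[0,0,-165,0,0,0,0]]}}

```text
time_s: 7.88
tcp_pos: [0.53, -0.012, 0.1957]
orientation: [-0.002, 0.294, 0.956, -0.0]
force: [-0.3, -0.2, -0.1]
grip_width: 0.0855
```

```bash
python3 meas.py w2
```

```text
drift [ 0.   0.  -0.1] [ 0.53003092 -0.01196708  0.1957495 ] [-0.25165438 -0.20456064 -0.14246446]
ring world mm 530.3 -104.7 r 11.3 tray mm [-170.4    2. ] pix [205. 244.]
ring world mm 531.7 -12.6 r 18.0 tray mm [-78.4   6.4] pix [279. 199.]
ring world mm 526.4 38.0 r 17.6 tray mm [-28.3  14.8] pix [321. 165.]
knob world mm 531.7 -105.6 r 11.9 tray mm [-171.2    0.6] pix [200. 254.]
pusher rect tray ((-163.48504638671875, 1.9481945037841797), (120.22217559814453, 58.831546783447266), 0.2847479581832886) nose x -104.17557258810754
bay wall 1 slope deg -0.08432019297340083 y@-150 61.95959140029431 xmin -235.5885996310369
bay wall -1 slope deg -0.047234479509635934 y@-150 -61.168091513272536 xmin -235.48810155260878
lane wall 1 slope deg -0.13114099338560964 y@50 28.510451449605856
lane wall -1 slope deg -0.25386733449782173 y@50 -28.1722898484192
floor x extent [-234.15911791  148.88167641]
```

```bash
python3 -c "
from h import *
go([.5317,-.1053,.13],86.4);go([.5317,-.1053,.041],86.4)"
```

```text
jaw 86.4 shift [-54.1 -76.2  65.6] turn [ -0.   -0.2 -30.6]
jaw 266.4 shift [-54.1 -76.2  65.6] turn [-3.000e-01  1.000e-01  1.494e+02]
jaw 86.4 shift [-54.3 -76.  154.6] turn [ -0.   -0.2 -30.6]
jaw 266.4 shift [-54.3 -76.  154.6] turn [-3.000e-01  1.000e-01  1.494e+02]
```

Call:
{"op": "move_arm", "data": {"commands": [[-12,-17,5,0,0,-8,0],[-24,-34,15,0,0,-16,0],[-38,-55,30,0,0,-24,0],[-50,-70,50,0,-0.2,-30,0],[-54,-76,65,0,-0.2,-30.6,0],[-54,-76,65,0,-0.2,-30.6,0],[-54,-76,65,0,-0.2,-30.6,0],[-54,-76,65,0,-0.2,-30.6,0]]}}

```text
time_s: 8.93
tcp_pos: [0.5342, -0.1038, 0.1333]
orientation: [0.003, 0.031, 1.0, -0.0]
force: [0.6, 0.5, 0.5]
grip_width: 0.0856
```

```bash
python3 -c "
from h import *
go([.5317,-.1053,.041],86.4)"
```

```text
jaw 86.4 shift [ 2.9 -1.6 92.2] turn [-0.   0.3  0.1]
jaw 266.4 shift [ 2.9 -1.6 92.2] turn [-5.000e-01 -1.000e-01 -1.799e+02]
```

Call:
{"op": "move_arm", "data": {"commands": [[2,-1,25,0,0.2,0,0],[2,-1,50,0,0.2,0,0],[2,-1,70,0,0.2,0,0],[2,-1,84,0,0.2,0,0],[2,-1,91,0,0.2,0,0],[2,-1,92,0,0.2,0,0],[2,-1,92,0,0.2,0,0.4],[2,-1,92,0,0.2,0,0.6],[2,-1,92,0,0.2,0,0.9],[2,-1,92,0,0.2,0,0.9],[2,-1,92,0,0.2,0,0.9]]}}

```text
time_s: 10.3
tcp_pos: [0.5319, -0.1063, 0.0408]
orientation: [0.0, 0.032, 0.999, -0.001]
force: [-1.8, -0.6, 4.8]
grip_width: 0.0204
```

```bash
python3 -c "
from h import *
s=state();print(s['time_s'],s['tcp_pos'],s['force'],s['wrist_torque'],s['grip_width'],w2t(s['tcp_pos']))
x,y=t2w(-.171+.07,w2t(s['tcp_pos'])[1]);go([x,y,s['tcp_pos'][2]],86.4)"
```

```text
10.3 [ 0.53186618 -0.10633033  0.04083225] [-1.84521073 -0.63638268  4.7557105 ] [-0.07705315  0.30453322 -0.02697074] 0.02042729383631822 [-0.17196342  0.0003797 ]
jaw 86.4 shift [ 0.1 71.  -0.1] turn [-0.1  0.  -0. ]
jaw 266.4 shift [ 0.1 71.  -0.1] turn [0.0e+00 1.0e-01 1.8e+02]
```

Call:
{"op": "move_arm", "data": {"commands": [[0,2,0,0,0,0,0.9],[0,4,0,0,0,0,0.9],[0,6,0,0,0,0,0.9],[0,8,0,0,0,0,0.9]]}}

```text
time_s: 10.8
tcp_pos: [0.5321, -0.1021, 0.0408]
orientation: [-0.0, 0.033, 0.999, -0.003]
force: [-2.0, -5.9, 5.3]
grip_width: 0.0204
```

Call:
{"op": "move_arm", "data": {"commands": [[0,2,0,0,0,0,0.9],[0,4,0,0,0,0,0.9],[0,6,0,0,0,0,0.9]]}}

```text
time_s: 11.18
tcp_pos: [0.5325, -0.0959, 0.0409]
orientation: [-0.0, 0.033, 0.999, -0.003]
force: [-2.6, -6.0, 5.3]
grip_width: 0.0208
```

Call:
{"op": "move_arm", "data": {"commands": [[0,2,0,0,0,0,0.9],[0,4,0,0,0,0,0.9],[0,6,0,0,0,0,0.9],[0,8,0,0,0,0,0.9]]}}

```text
time_s: 11.68
tcp_pos: [0.533, -0.0882, 0.0409]
orientation: [-0.0, 0.033, 0.999, -0.003]
force: [-1.9, -5.4, 6.1]
grip_width: 0.0208
```

```bash
python3 meas.py w3|grep -E "ring|knob|nose"
```

```text
ring world mm 543.2 2.0 r 20.7 tray mm [-63.1  -4.1] pix [471. 296.]
ring world mm 528.9 -88.2 r 24.8 tray mm [-154.     4.5] pix [278. 275.]
ring world mm 534.4 39.9 r 18.1 tray mm [-25.9   7. ] pix [548. 276.]
knob world mm 525.6 -87.9 r 23.2 tray mm [-153.9    7.8] pix [278. 301.]
pusher rect tray ((-155.1358184814453, 3.9878787994384766), (141.65797424316406, 57.80744171142578), 0.18559911847114563) nose x -84.50675597720955
```

```bash
cat > look.py <<'E'
from h import *
import sys
o=[]
for n in("top","scene"):
    p,d=snapshot(n);m=camera_model(n)
    v,u=np.mgrid[0:420,0:560];v=v.ravel();u=u.ravel();P=depthpts(m,np.c_[u,v],d[v,u]);T=w2t(P)
    k=(abs(T[:,1])<.05)&(T[:,0]>-.1)&(T[:,0]<.16)&(P[:,2]>.05)&(P[:,2]<.07)
    mk=np.zeros(d.shape,np.uint8);mk[v[k],u[k]]=255;mk=cv2.morphologyEx(mk,cv2.MORPH_CLOSE,np.ones((5,5)))
    N,l,st,c=cv2.connectedComponentsWithStats(mk)
    for i in range(1,N):
        if st[i,4]>25:
            q=T[(l[v,u]==i)&k]*1000;print(n,st[i],"mid",((q.min(0)+q.max(0))/2).round(1),"ext",np.ptp(q,axis=0).round(1))
    o.append(p)
a=cv2.resize(o[0][150:240,170:350],(720,360));b=cv2.resize(o[1][180:260,185:345],(480,240))
c=np.zeros((600,720,3),np.uint8);c[:360]=a;c[360:,:480]=b
cv2.imwrite(f"pics/{sys.argv[1]}.png",c)
E
python3 look.py l1
```

```text
top [256 181  16  17 102] mid [-61.2  -6.1] ext [33.8 34.3]
top [235 185  16  16 101] mid [-14.5   6. ] ext [33.6 33.5]
scene [246 201  28  13 232] mid [-36.4   1.2] ext [84.9 53.2]
```

View pics/l1.png

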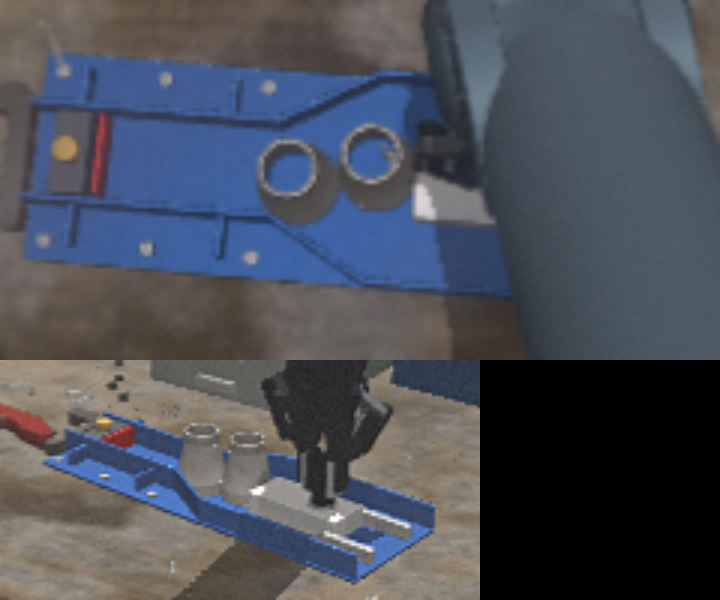

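Call:
{"op": "move_arm", "data": {"commands": [[0,2,0,0,0,0,0.9],[0,4,0,0,0,0,0.9],[0,6,0,0,0,0,0.9],[0,8,0,0,0,0,0.9]]}}

```text
time_s: 12.32
tcp_pos: [0.5335, -0.0799, 0.0408]
orientation: [-0.0, 0.033, 0.999, -0.003]
force: [-2.3, -5.8, 6.7]
grip_width: 0.0205
```

Call:
{"op": "move_arm", "data": {"commands": [[0,2,0,0,0,0,0.9],[0,4,0,0,0,0,0.9],[0,6,0,0,0,0,0.9],[0,8,0,0,0,0,0.9]]}}

```text
time_s: 12.82
tcp_pos: [0.534, -0.0718, 0.0408]
orientation: [-0.0, 0.033, 0.999, -0.003]
force: [-1.6, -6.0, 6.2]
grip_width: 0.0204
```

```bash
python3 look.py l2; python3 -c "
from h import *
s=state();print(s['tcp_pos'],s['force'],s['wrist_torque'],w2t(s['tcp_pos']))"
```

```text
top [249 177  16  16  96] mid [-44.7 -14.9] ext [33.7 33.5]
top [228 182  17  17  98] mid [0.8 1.5] ext [34.7 34.8]
scene [243 199  28  13 232] mid [-20.5  -3.7] ext [85.5 58.3]
[ 0.53401946 -0.07122952  0.04082223] [-1.73296583 -3.9941431   7.1737017 ] [-0.81201129  0.40365133  0.03159493] [-0.13679665  0.00041834]
```

Call:
{"op": "move_arm", "data": {"commands": [[0,2,0,0,0,0,0.9],[0,4,0,0,0,0,0.9],[0,6,0,0,0,0,0.9],[0,8,0,0,0,0,0.9]]}}

```text
time_s: 13.42
tcp_pos: [0.5345, -0.0636, 0.0408]
orientation: [-0.0, 0.033, 0.999, -0.003]
force: [-2.2, -5.3, 7.2]
grip_width: 0.0204
```

Call:
{"op": "move_arm", "data": {"commands": [[0,2,0,0,0,0,0.9],[0,4,0,0,0,0,0.9],[0,6,0,0,0,0,0.9]]}}

```text
time_s: 13.8
tcp_pos: [0.5346, -0.0606, 0.0408]
orientation: [-0.001, 0.034, 0.999, -0.004]
force: [-3.1, -11.2, 8.0]
grip_width: 0.0207
```

```bash
python3 look.py l3; python3 -c "
from h import *
s=state();print(s['tcp_pos'],s['force'],s['wrist_torque'],w2t(s['tcp_pos']))"
```

```text
top [244 175  16  17 101] mid [-33.2 -17.8] ext [34. 35.]
top [224 182  17  17 117] mid [10.3  2.1] ext [35.  34.4]
scene [240 199  29  11 219] mid [-10.8  -5.8] ext [83.3 60.1]
[ 0.53465878 -0.0605588   0.04083868] [-2.43435672 -9.44800072  7.822907  ] [-1.4467165   0.53234152  0.07431932] [-0.12610682  0.00044534]
```

Call:
{"op": "move_arm", "data": {"commands": [[0,1,0,0,0,0,0.9],[0,2,0,0,0,0,0.9],[0,3,0,0,0,0,0.9],[0,3,0,0,0,0,0.9]]}}

```text
time_s: 14.4
tcp_pos: [0.5346, -0.0604, 0.0408]
orientation: [-0.001, 0.035, 0.999, -0.006]
force: [-3.7, -13.1, 9.0]
grip_width: 0.0205
```

Call:
{"op": "move_arm", "data": {"commands": [[0,1,0,0,0,0,0.9],[0,2,0,0,0,0,0.9],[0,3,0,0,0,0,0.9],[0,3,0,0,0,0,0.9]]}}

```text
time_s: 14.9
tcp_pos: [0.5346, -0.0602, 0.0408]
orientation: [-0.001, 0.036, 0.999, -0.007]
force: [-3.3, -17.6, 9.1]
grip_width: 0.0205
```

```bash
python3 look.py l4
```

```text
top [244 175  16  17 107] mid [-33.  -17.5] ext [33.9 34. ]
top [224 182  17  17 113] mid [10.   2.3] ext [34.6 35.1]
scene [240 199  29  12 210] mid [-10.   -6.8] ext [81.6 61.2]
```

View pics/l4.png

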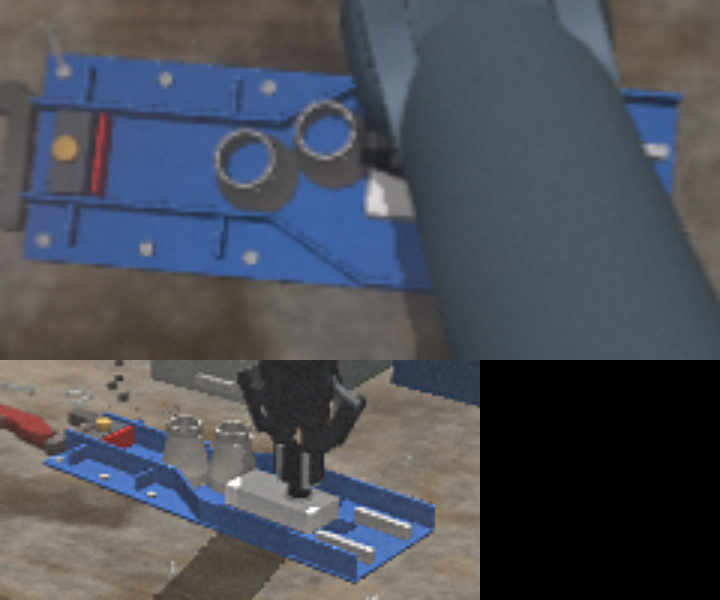

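Call:
{"op": "move_arm", "data": {"commands": [[0,-4,0,0,0,0,0.9],[0,-8,0,0,0,0,0.9],[0,-13,0,0,0,0,0.9],[0,-18,0,0,0,0,0.9],[0,-23,0,0,0,0,0.9],[0,-28,0,0,0,0,0.9],[0,-33,0,0,0,0,0.9],[0,-38,0,0,0,0,0.9],[0,-36,0,0,0,0,0.9],[0,-36,0,0,0,0,0.9]]}}

```text
time_s: 16.25
tcp_pos: [0.5332, -0.0845, 0.0408]
orientation: [-0.0, 0.032, 0.999, -0.001]
force: [-1.7, -1.5, 5.4]
grip_width: 0.0209
```

Call:
{"op": "move_arm", "data": {"commands": [[0,0,0,0,0,0,0.6],[0,0,0,0,0,0,0.3],[0,0,0,0,0,0,0],[0,0,0,0,0,0,0],[0,0,-20,0,0,0,0],[0,0,-45,0,0,0,0],[0,0,-80,0,0,0,0],[0,0,-80,0,0,0,0]]}}

```text
time_s: 17.25
tcp_pos: [0.5365, -0.084, 0.1248]
orientation: [0.004, 0.032, 0.999, -0.001]
force: [1.1, 0.2, -0.8]
grip_width: 0.0858
```

```bash
python3 look.py l5; python3 -c "
from h import *
s=state();print(s['time_s'],s['tcp_pos'],s['force'],w2t(s['tcp_pos']))
x,y=t2w(-.0335,-.0175);
for z in(.11,.032):go([x,y,z],60)"
```

```text
top [244 175  16  17 100] mid [-33.2 -17.7] ext [33.6 33.9]
top [224 182  16  17 111] mid [11.   2.3] ext [34.1 34.7]
scene [240 199  29  11 205] mid [-11.2  -6.2] ext [80.5 55.1]
17.35 [ 0.53347343 -0.0841063   0.12137273] [-0.23190959  0.3060168  -0.67356427] [-0.14968242  0.00016074]
jaw 60 shift [-17.5 116.2  11.2] turn [-0.1  0.1 26.4]
jaw 240 shift [-17.5 116.2  11.2] turn [-2.000e-01 -1.000e-01 -1.536e+02]
jaw 60 shift [-17.4 116.3  89.2] turn [-0.1  0.1 26.4]
jaw 240 shift [-17.4 116.3  89.2] turn [-2.000e-01 -1.000e-01 -1.536e+02]
```

Call:
{"op": "move_arm", "data": {"commands": [[-2,14,2,0,0,9,0],[-5,32,5,0,0,18,0],[-8,52,8,0,0,27,0],[-11,72,11,0,0,36,0],[-14,92,11,0,0,45,0],[-16,108,11,0,0,54,0],[-17,115,11,0,0,62,0],[-17,116,11,0,0,65.6,0],[-17,116,11,0,0,65.6,0],[-17,116,11,0,0,65.6,0],[-17,116,11,0,0,65.6,0],[-17,116,11,0,0,65.6,0]]}}

```text
time_s: 18.85
tcp_pos: [0.5573, 0.0305, 0.1091]
orientation: [0.0, 0.568, 0.823, -0.0]
force: [0.0, 0.2, -0.0]
grip_width: 0.0858
```

```bash
python3 -c "
from h import *
s=state();print(s['joint_positions'])
x,y=t2w(-.0335,-.0175);go([x,y,.032],20.8)"; python3 meas.py w4 | grep ring
```

```text
[ 0.23523933  0.39174028 -0.42906296  1.90267036  0.20676228  0.89062123
  0.06638608]
jaw 20.8 shift [-0.1  1.1 77.1] turn [-0.  0. -0.]
jaw 200.8 shift [-0.1  1.1 77.1] turn [1.0e-01 1.0e-01 1.8e+02]
ring world mm 533.2 -79.8 r 13.4 tray mm [-145.4    0.7] pix [201. 341.]
ring world mm 557.6 32.7 r 18.4 tray mm [-31.6 -16.6] pix [281. 229.]
ring world mm 541.3 77.2 r 17.2 tray mm [11.8  2.4] pix [281. 160.]
```

Call:
{"op": "move_arm", "data": {"commands": [[1,1,20,0,0,0,0],[1,1,40,0,0,0,0],[1,1,60,0,0,0,0],[1,1,73,0,0,0,0],[1,1,77,0,0,0,0],[1,1,77,0,0,0,0],[1,1,77,0,0,0,0.3],[1,1,77,0,0,0,0.5],[1,1,77,0,0,0,0.8],[1,1,77,0,0,0,0.8],[1,1,77,0,0,0,0.8]]}}

```text
time_s: 20.27
tcp_pos: [0.5589, 0.032, 0.0334]
orientation: [0.001, 0.568, 0.823, 0.0]
force: [-1.8, 0.1, 5.3]
grip_width: 0.0388
```

```bash
python3 -c "
from h import *
s=state();print(s['tcp_pos'],s['force'],s['grip_width'],w2t(s['tcp_pos']))
for a in((-.043,-.014),(-.041,.002)):
  x,y=t2w(*a);go([x,y,s['tcp_pos'][2]],20.8)"
```

```text
[0.55888902 0.0320004  0.033396  ] [-1.82763847  0.12949443  5.28333536] 0.03884109735315533 [-0.03221738 -0.01796884]
jaw 20.8 shift [-8.2 -8.1  0. ] turn [ 0.1  0.1 -0. ]
jaw 200.8 shift [-8.2 -8.1  0. ] turn [ 1.0e-01 -1.0e-01  1.8e+02]
jaw 20.8 shift [  0.2 -21.8  -0. ] turn [ 0.1  0.1 -0. ]
jaw 200.8 shift [  0.2 -21.8  -0. ] turn [ 1.0e-01 -1.0e-01  1.8e+02]
```

Call:
{"op": "move_arm", "data": {"commands": [[-3,-3,0,0,0,0,0.8],[-6,-6,0,0,0,0,0.8],[-8.2,-9,0,0,0,0,0.8],[-6,-13,0,0,0,0,0.8],[-3,-17,0,0,0,0,0.8],[0,-21.8,0,0,0,0,0.8],[0,-21.8,0,0,0,0,0.8],[0,-21.8,0,0,0,0,0.8]]}}

```text
time_s: 21.28
tcp_pos: [0.5394, 0.0228, 0.0334]
orientation: [0.002, 0.569, 0.823, 0.0]
force: [2.9, -0.9, 7.0]
grip_width: 0.039
```

```bash
python3 look.py l6;python3 -c "
from h import *
s=state();print(s['tcp_pos'],s['force'],s['grip_width'],w2t(s['tcp_pos']))"
```

```text
scene [240 199  12  10  99] mid [11.7  4.5] ext [37.9 37.9]
scene [255 202  13  15  97] mid [-49.8   7.1] ext [31.9 62. ]
[0.53935045 0.02279591 0.03337253] [ 2.57813947 -0.34051905  6.98729041] 0.03877510237414828 [-0.04262175  0.00095806]
```

Call:
{"op": "move_arm", "data": {"commands": [[0,0,0,0,0,0,0.6],[0,0,0,0,0,0,0.45],[0,0,0,0,0,0,0.4],[0,0,0,0,0,0,0.4],[0,0,-15,0,0,0,0.4],[0,0,-40,0,0,0,0.3],[0,0,-75,0,0,0,0],[0,0,-100,0,0,0,0],[0,0,-130,0,0,0,0],[0,0,-140,0,0,0,0],[0,0,-140,0,0,0,0],[0,0,-140,0,0,0,0]]}}

```text
time_s: 22.88
tcp_pos: [0.5364, 0.0242, 0.1709]
orientation: [-0.001, 0.568, 0.823, -0.001]
force: [-1.4, -1.1, -0.4]
grip_width: 0.0854
```

```bash
python3 meas.py w5 | grep -E "ring|knob|nose|wall"; python3 -c "
from h import *
x,y=t2w(-.150,.0003);go([x,y,.13],86.4)"
```

```text
ring world mm 532.3 -80.2 r 11.6 tray mm [-145.9    1.6] pix [238. 296.]
ring world mm 537.6 23.0 r 18.0 tray mm [-42.5   2.8] pix [280. 206.]
ring world mm 541.0 77.0 r 17.3 tray mm [11.6  2.7] pix [306. 150.]
knob world mm 532.7 -82.7 r 12.5 tray mm [-148.3    1. ] pix [235. 309.]
pusher rect tray ((-151.03167724609375, 0.9564037322998047), (58.360679626464844, 140.95008850097656), 89.96050262451172) nose x -80.99029016743707
bay wall 1 slope deg -0.13170332008915445 y@-150 62.06972638650856 xmin -153.49998447129616
bay wall -1 slope deg -0.1770246145804563 y@-150 -60.97286061588364 xmin -234.06721361801038
lane wall 1 slope deg 7.80976874226786 y@50 26.2607926099283
lane wall -1 slope deg -4.561412427369522 y@50 -26.834141151765294
jaw 86.4 shift [-100.5  -41.2   40.8] turn [ -0.2  -0.1 -65.6]
jaw 266.4 shift [-100.5  -41.2   40.8] turn [-1.000e-01  2.000e-01  1.144e+02]
```

Call:
{"op": "move_arm", "data": {"commands": [[-10,-4,0,0,0,-9,0],[-25,-10,5,0,0,-18,0],[-45,-18,10,0,0,-27,0],[-65,-26,20,0,0,-36,0],[-82,-33,30,0,0,-45,0],[-95,-39,38,-0.1,-0.1,-54,0],[-100,-41,41,-0.2,-0.1,-62,0],[-100,-41,41,-0.2,-0.1,-65.6,0],[-100,-41,41,-0.2,-0.1,-65.6,0],[-100,-41,41,-0.2,-0.1,-65.6,0],[-100,-41,41,-0.2,-0.1,-65.6,0]]}}

```text
time_s: 24.3
tcp_pos: [0.5346, -0.0835, 0.1311]
orientation: [0.001, 0.032, 0.999, 0.001]
force: [0.1, 0.1, 0.3]
grip_width: 0.0856
```

```bash
python3 -c "
from h import *
x,y=t2w(-.150,.0003);go([x,y,.041],86.4)"
```

```text
jaw 86.4 shift [ 1.4 -1.1 90. ] turn [ 0.1  0.2 -0. ]
jaw 266.4 shift [ 1.4 -1.1 90. ] turn [ 2.0e-01 -1.0e-01  1.8e+02]
```

Call:
{"op": "move_arm", "data": {"commands": [[1,-1,25,0,0.2,0,0],[1,-1,50,0,0.2,0,0],[1,-1,70,0,0.2,0,0],[1,-1,84,0,0.2,0,0],[1,-1,90,0,0.2,0,0],[1,-1,90,0,0.2,0,0.4],[1,-1,90,0,0.2,0,0.6],[1,-1,90,0,0.2,0,0.9],[1,-1,90,0,0.2,0,0.9],[1,-1,90,0,0.2,0,0.9]]}}

```text
time_s: 25.55
tcp_pos: [0.5344, -0.0846, 0.042]
orientation: [0.0, 0.032, 0.999, 0.0]
force: [-1.0, -0.4, 4.7]
grip_width: 0.0207
```

Call:
{"op": "move_arm", "data": {"commands": [[0,2,0,0,0,0,0.9],[0,4,0,0,0,0,0.9],[0,6,0,0,0,0,0.9],[0,8,0,0,0,0,0.9],[0,10,0,0,0,0,0.9],[0,12,0,0,0,0,0.9]]}}

```text
time_s: 26.3
tcp_pos: [0.535, -0.0747, 0.042]
orientation: [0.0, 0.032, 0.999, -0.001]
force: [-1.5, -3.0, 6.1]
grip_width: 0.0204
```

Call:
{"op": "move_arm", "data": {"commands": [[0,2,0,0,0,0,0.9],[0,4,0,0,0,0,0.9],[0,6,0,0,0,0,0.9],[0,8,0,0,0,0,0.9],[0,10,0,0,0,0,0.9]]}}

```text
time_s: 26.92
tcp_pos: [0.5356, -0.0656, 0.042]
orientation: [-0.0, 0.033, 0.999, -0.001]
force: [-1.9, -4.9, 6.8]
grip_width: 0.0205
```

```bash
python3 look.py l7; python3 -c "
from h import *
s=state();print(s['force'],w2t(s['tcp_pos']),s['grip_width'])"
```

```text
top [224 182  16  17 111] mid [10.9  2. ] ext [34.4 34.4]
top [245 184  17  17 101] mid [-38.4   2.5] ext [35.2 34.5]
scene [240 199  26  14 222] mid [-12.3   4.5] ext [87.6 38.4]
[-1.25129412 -3.36172264  5.32928314] [-0.13060157 -0.00075311] 0.02076396219430246
```

Well aligned; keep pushing with force checks.

Call:
{"op": "move_arm", "data": {"commands": [[0,2,0,0,0,0,0.9],[0,4,0,0,0,0,0.9],[0,6,0,0,0,0,0.9],[0,8,0,0,0,0,0.9]]}}

```text
time_s: 27.52
tcp_pos: [0.536, -0.0585, 0.0421]
orientation: [-0.0, 0.033, 0.999, -0.002]
force: [-2.1, -5.3, 5.9]
grip_width: 0.0204
```

Call:
{"op": "move_arm", "data": {"commands": [[0,2,0,0,0,0,0.9],[0,4,0,0,0,0,0.9],[0,6,0,0,0,0,0.9],[0,8,0,0,0,0,0.9]]}}

```text
time_s: 28.02
tcp_pos: [0.5365, -0.0505, 0.0421]
orientation: [-0.0, 0.033, 0.999, -0.002]
force: [-2.0, -4.5, 5.4]
grip_width: 0.0206
```

```bash
python3 look.py l8; python3 -c "
from h import *
s=state();print(s['force'],w2t(s['tcp_pos']),s['grip_width'])"
```

```text
top [218 182  16  17 103] mid [25.   2.9] ext [33.5 34.5]
top [239 183  16  17 104] mid [-23.3   2.1] ext [33.2 34.6]
scene [237 197  25  15 216] mid [1.4 3.9] ext [87.3 41.8]
[-2.18572772 -4.69524274  6.16076843] [-0.11547986 -0.00079014] 0.020414850784210382
```

Call:
{"op": "move_arm", "data": {"commands": [[0,2,0,0,0,0,0.9],[0,4,0,0,0,0,0.9],[0,6,0,0,0,0,0.9],[0,8,0,0,0,0,0.9]]}}

```text
time_s: 28.62
tcp_pos: [0.537, -0.0425, 0.042]
orientation: [-0.0, 0.033, 0.999, -0.002]
force: [-2.2, -4.9, 6.5]
grip_width: 0.0205
```

Call:
{"op": "move_arm", "data": {"commands": [[0,2,0,0,0,0,0.9],[0,4,0,0,0,0,0.9],[0,6,0,0,0,0,0.9],[0,8,0,0,0,0,0.9]]}}

```text
time_s: 29.12
tcp_pos: [0.5375, -0.0346, 0.042]
orientation: [-0.0, 0.033, 0.999, -0.002]
force: [-2.4, -6.0, 7.0]
grip_width: 0.0208
```

Call:
{"op": "move_arm", "data": {"commands": [[0,2,0,0,0,0,0.9],[0,4,0,0,0,0,0.9],[0,6,0,0,0,0,0.9],[0,8,0,0,0,0,0.9]]}}

```text
time_s: 29.62
tcp_pos: [0.538, -0.0269, 0.042]
orientation: [-0.0, 0.033, 0.999, -0.002]
force: [-2.3, -5.2, 7.4]
grip_width: 0.0212
```

```bash
python3 look.py l9; python3 -c "
from h import *
s=state();print(s['force'],w2t(s['tcp_pos']),s['grip_width'])"
```

```text
top [207 181  38  17 222] mid [24.8  1.1] ext [83.7 34.5]
scene [231 195  24  15 217] mid [26.9  3.6] ext [85.8 37.6]
scene [267 207   9  10  59] mid [-82.9   9.8] ext [33.5 12.5]
[-1.32351543 -4.69072399  6.58454471] [-0.09155543 -0.00075375] 0.020528129800258955
```

Call:
{"op": "move_arm", "data": {"commands": [[0,2,0,0,0,0,0.9],[0,4,0,0,0,0,0.9],[0,6,0,0,0,0,0.9],[0,8,0,0,0,0,0.9]]}}

```text
time_s: 30.22
tcp_pos: [0.5385, -0.0185, 0.042]
orientation: [-0.0, 0.033, 0.999, -0.002]
force: [-1.7, -5.5, 7.2]
grip_width: 0.0205
```

Call:
{"op": "move_arm", "data": {"commands": [[0,1,0,0,0,0,0.9],[0,2,0,0,0,0,0.9],[0,3,0,0,0,0,0.9],[0,4,0,0,0,0,0.9]]}}

```text
time_s: 30.72
tcp_pos: [0.5387, -0.0144, 0.042]
orientation: [-0.0, 0.033, 0.999, -0.002]
force: [-1.7, -4.9, 6.5]
grip_width: 0.0205
```

Call:
{"op": "move_arm", "data": {"commands": [[0,1,0,0,0,0,0.9],[0,2,0,0,0,0,0.9],[0,3,0,0,0,0,0.9],[0,4,0,0,0,0,0.9]]}}

```text
time_s: 31.22
tcp_pos: [0.539, -0.0105, 0.0421]
orientation: [-0.0, 0.033, 0.999, -0.002]
force: [-2.7, -5.6, 6.9]
grip_width: 0.0207
```

Call:
{"op": "move_arm", "data": {"commands": [[0,1,0,0,0,0,0.9],[0,2,0,0,0,0,0.9],[0,3,0,0,0,0,0.9],[0,4,0,0,0,0,0.9]]}}

```text
time_s: 31.72
tcp_pos: [0.5392, -0.0064, 0.0421]
orientation: [-0.0, 0.033, 0.999, -0.002]
force: [-1.6, -5.1, 7.2]
grip_width: 0.0206
```

Call:
{"op": "move_arm", "data": {"commands": [[0,1,0,0,0,0,0.9],[0,2,0,0,0,0,0.9],[0,3,0,0,0,0,0.9],[0,4,0,0,0,0,0.9]]}}

```text
time_s: 32.22
tcp_pos: [0.5395, -0.0024, 0.0421]
orientation: [-0.0, 0.033, 0.999, -0.002]
force: [-2.7, -5.2, 6.6]
grip_width: 0.0207
```

Call:
{"op": "move_arm", "data": {"commands": [[0,1,0,0,0,0,0.9],[0,2,0,0,0,0,0.9],[0,3,0,0,0,0,0.9],[0,4,0,0,0,0,0.9]]}}

```text
time_s: 32.72
tcp_pos: [0.5397, 0.0015, 0.042]
orientation: [-0.0, 0.033, 0.999, -0.002]
force: [-2.2, -6.1, 6.8]
grip_width: 0.0201
```

Call:
{"op": "move_arm", "data": {"commands": [[0,1,0,0,0,0,0.9],[0,2,0,0,0,0,0.9],[0,3,0,0,0,0,0.9],[0,4,0,0,0,0,0.9]]}}

```text
time_s: 33.22
tcp_pos: [0.5398, 0.0038, 0.042]
orientation: [-0.001, 0.033, 0.999, -0.003]
force: [-2.5, -8.2, 7.7]
grip_width: 0.0212
```

Call:
{"op": "move_arm", "data": {"commands": [[0,1,0,0,0,0,0.9],[0,2,0,0,0,0,0.9],[0,3,0,0,0,0,0.9],[0,4,0,0,0,0,0.9]]}}

```text
time_s: 33.72
tcp_pos: [0.5399, 0.0052, 0.042]
orientation: [-0.001, 0.034, 0.999, -0.004]
force: [-3.9, -12.8, 9.2]
grip_width: 0.0209
```

Call:
{"op": "move_arm", "data": {"commands": [[0,1,0,0,0,0,0.9],[0,2,0,0,0,0,0.9],[0,3,0,0,0,0,0.9],[0,3,0,0,0,0,0.9],[0,3,0,0,0,0,0.9]]}}

```text
time_s: 34.35
tcp_pos: [0.5399, 0.0063, 0.042]
orientation: [-0.001, 0.035, 0.999, -0.005]
force: [-4.3, -14.6, 10.2]
grip_width: 0.0206
```

```bash
python3 look.py l10; python3 -c "
from h import *
s=state();print(s['force'],s['wrist_torque'],w2t(s['tcp_pos']),s['grip_width'])"
```

```text
top [193 179  35  19 199] mid [59.3  1.3] ext [79.8 35.6]
scene [223 193  24  13 197] mid [58.2  3.2] ext [84.3 39.1]
scene [258 204  16  11 101] mid [-57.1   4.4] ext [52.  23.4]
[ -3.65282751 -13.88487909  10.1478451 ] [-1.95310982  0.66872344  0.15037405] [-0.05908204 -0.00067713] 0.02059040289196062
```

Call:
{"op": "move_arm", "data": {"commands": [[0,1,0,0,0,0,0.9],[0,2,0,0,0,0,0.9],[0,3,0,0,0,0,0.9],[0,3,0,0,0,0,0.9],[0,3,0,0,0,0,0.9],[0,3,0,0,0,0,0.9]]}}

```text
time_s: 35.2
tcp_pos: [0.54, 0.0072, 0.042]
orientation: [-0.002, 0.036, 0.999, -0.007]
force: [-4.4, -16.9, 11.4]
grip_width: 0.0207
```

Call:
{"op": "move_arm", "data": {"commands": [[0,1,0,0,0,0,0.9],[0,1,0,0,0,0,0.9],[0,1,0,0,0,0,0.9],[0,1,0,0,0,0,0.9],[0,1,0,0,0,0,0.9]]}}

```text
time_s: 35.83
tcp_pos: [0.54, 0.0076, 0.042]
orientation: [-0.002, 0.036, 0.999, -0.007]
force: [-4.9, -17.1, 12.1]
grip_width: 0.0209
```

Call:
{"op": "move_arm", "data": {"commands": [[0,-1,0,0,0,0,0.9],[0,-2,0,0,0,0,0.9],[0,-3,0,0,0,0,0.9],[0,-4,0,0,0,0,0.9],[0,-5,0,0,0,0,0.9],[0,-6,0,0,0,0,0.9],[0,-7,0,0,0,0,0.9],[0,-7,0,0,0,0,0.9]]}}

```text
time_s: 36.83
tcp_pos: [0.5401, 0.0074, 0.0421]
orientation: [-0.001, 0.034, 0.999, -0.003]
force: [-3.0, -8.0, 7.8]
grip_width: 0.0206
```

Call:
{"op": "move_arm", "data": {"commands": [[0,-1,0,0,0,0,0.9],[0,-2,0,0,0,0,0.9],[0,-3,0,0,0,0,0.9],[0,-3,0,0,0,0,0.9]]}}

```text
time_s: 37.33
tcp_pos: [0.54, 0.0065, 0.042]
orientation: [-0.0, 0.033, 0.999, -0.002]
force: [-2.4, -5.4, 6.9]
grip_width: 0.02
```

Call:
{"op": "move_arm", "data": {"commands": [[0,0,0,0,0,0,0.6],[0,0,0,0,0,0,0.3],[0,0,0,0,0,0,0],[0,0,0,0,0,0,0],[0,0,-20,0,0,0,0],[0,0,-45,0,0,0,0],[0,0,-80,0,0,0,0],[0,0,-120,0,0,0,0],[0,-20,-150,0,0,0,0],[0,-20,-150,0,0,0,0],[0,-20,-150,0,0,0,0],[0,-20,-150,0,0,0,0]]}}

```text
time_s: 38.83
tcp_pos: [0.5376, -0.009, 0.1902]
orientation: [-0.001, 0.031, 1.0, 0.001]
force: [-0.3, -0.3, -0.4]
grip_width: 0.0857
```

```bash
python3 meas.py w6 | grep -E "drift|ring|knob|nose|wall"; python3 look.py l11
```

```text
drift [ 0.  -0.  -0.1] [ 0.53756676 -0.0090441   0.190209  ] [-0.28299367 -0.33513727 -0.44256986]
ring world mm 546.1 144.0 r 19.5 tray mm [78.7  1.8] pix [440. 198.]
ring world mm 541.7 96.9 r 18.8 tray mm [31.5  3.2] pix [390. 197.]
knob world mm 538.6 3.5 r 11.0 tray mm [-61.9   0.5] pix [292. 204.]
pusher rect tray ((-108.75724029541016, 2.042142868041992), (57.8211784362793, 233.38978576660156), 89.86300659179688) nose x 7.841094305174061
bay wall 1 slope deg -0.12225120818546213 y@-150 61.60496980138485 xmin -234.5819550384603
bay wall -1 slope deg -0.037832731051894955 y@-150 -61.174227916945455 xmin -235.11050323514087
lane wall 1 slope deg -4.928370875396269 y@50 22.863598547127218
lane wall -1 slope deg -1.2690151817178348 y@50 -24.196078538431717
top [194 179  24  17 146] mid [69.2  1.2] ext [54.9 34.9]
scene [223 193  24  14 205] mid [58.3  3.5] ext [88. 41.]
scene [263 206   7   8  50] mid [-64.2   5.2] ext [18.2 17.2]
```

View pics/l11.png

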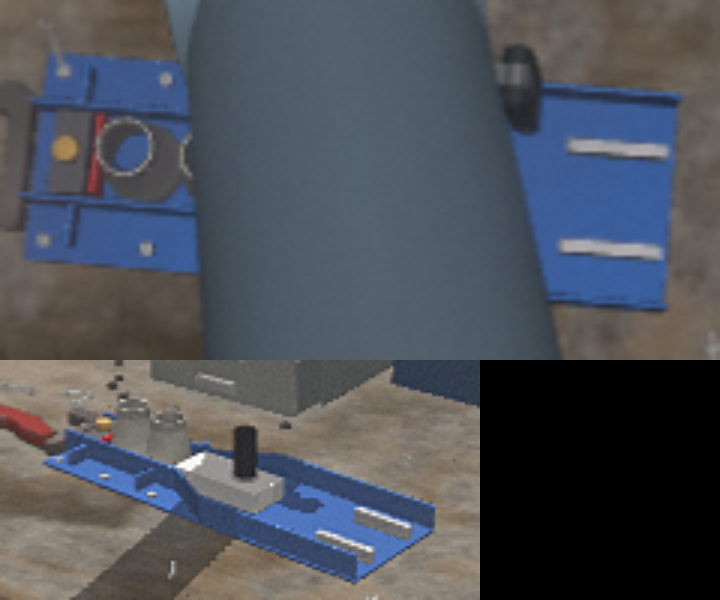

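The picture shows the front reducer against the red buffer (crop px ~(125,150)), the rear one behind it, the pusher up against the row, and the gripper clear.

```bash
python3 -c "
from plant import *
print(sign_off(), state()['time_s'])"
```

```text
the job is handed in; nothing more can be done
the job is handed in; nothing more can be done
```

Both reducers stand in single file in the lane, with the front one on the red buffer and the pusher left up against the row. I handed the job in at about 39 s.

- **Easing the rear reducer back:** I slid it on the floor, back and in line behind the front one.
- **A jam on the first push:** The rear reducer drifted to the -y funnel wall and stuck. The wrist read about 17 N, which I estimate as 14 N on the reducer. I stopped, backed the pusher off, slid the rear reducer back onto the front one's line (within 1 mm), and pushed again. The second push ran through smoothly.
- **Pressing on the buffer:** I felt the contact with the nose at about tray x = 8 mm. I pressed to about 17 N at the wrist, an estimated 13.5 to 14 N on the row once the pusher's 3 N drag is taken off. That is slightly under the 15 N asked for, and I had no direct reading of it. I then eased the load, let go and lifted clear.

**Last checks:**

| Item | Tray x | Tray y |
|---|---|---|
| Front reducer | about 79 mm | +2 mm |
| Rear reducer | about 31 mm | +3 mm |
| Pusher nose | about 8 mm | – |

The reducer centres are about 47 mm apart, and the nose is about 24 mm behind the rear one. The reducers look upright, and the wrist force is about zero, so the robot is touching nothing. The cameras agree to about 2 mm. In the last views the arm hid part of the row from the top camera, so these positions come from the wrist camera. I did not re-measure the bystanders, and nothing suggests the arm touched them.

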